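# Lock the blender spindle and take off its drive coupling

## Task

The drive coupling of the blender that stands without its jar has to come off: slide the flat fork key from the counter fully home into the slot in the side of the blender's deck, until its handle meets the deck, so that it locks the spindle, and leave it in there. Nobody knows which hand the coupling's thread is: if it stops dead one way, it loosens the other way, so turn it until it comes free, lift it off and finish while still holding it in the gripper, in the air, about a hand's breadth (8 cm) above its seat, with everything else on the counter left where it is.

Things in the scene. Friction and masses are not known exactly. Their poses are not given: they have to be found in the camera images.
- blender: jarless blender's motor base, fixed: steel box 180 x 180 mm, 130 mm high, with a black deck 150 x 150 mm on it (top 144 mm above the counter). Origin: centre of its underside; z up. The slot opens in the deck's side facing the base's own +y (robot's left). Rubber posts, 18 mm across, 26 mm high, on the deck's corners, 60 mm off the axis in x and y. The box forms a 15 mm sill before the slot.
- slot_mouth (a point): middle of the slot's mouth, on the slot's floor (level with the sill), 130 mm above the counter and 75 mm from the spindle's axis along the base's +y. The slot is 48 mm wide and 8 mm high, roofed by the deck, and runs level along the base's -y to the spindle. Axes as the blender's.
- spindle_axis (a point): point on the spindle's upright axis at the height of the slot's floor. In the slot the spindle has a shoulder with two flats 24 mm apart, along the slot within a few degrees; it turns freely, with the coupling, until the fork sits over the flats. The fork's rounded tips turn the flats true as they enter.
- key_handle (a point): centre (half-way up) of the black handle of the loose fork key (110 g) lying flat on the counter: handle 84 mm long, 24 wide, 20 high. x along the key from handle to fork, z up. From the handle's front end (42 mm ahead) a steel blade 46 mm wide, 5 thick, underside flush with the handle's, runs 95 mm farther and ends in a fork open 26 mm wide, 37 deep.
- key_fork (a point): point on the underside of the key midway between the fork's prongs, 117 mm ahead of the handle's centre and 20 mm short of the prong tips; it lies on the spindle's axis when the key is fully home and the handle's front end touches the deck. x and z as for the handle.
- key: the whole fork key; origin on its underside where blade and handle meet; x towards the fork.
- coupling_mid (a point): centre (half-way up) of the loose aluminium drive coupling (120 g) seated on the spindle, on its axis: a round cap 56 mm across with 16 narrow flats, 32 mm high, with a dark six-pointed drive star 8 mm high and 31 mm across on top. Seated, its skirt ends 149 mm and its top lies 181 mm above the counter.
- coupling: the whole coupling; origin at its underside's centre. Coarse two-start thread, left- or right-handed at random, spring-tight. Key home, it turns with a light drag (below 0.4 N m): the wrong way it stops dead within 30 degrees; the right way it comes free 45 to 65 degrees from the start, springs up 3 mm and lifts straight off, until a stop at about 100 degrees. Without the key the spindle turns along and it never loosens.
- blender2: twin blender, fixed, to be left alone, 0.30 m to the right (-y) of the first with the same heading: same base, with its jar on, 373 mm high and 124 mm wide at the top, jar handle to +x. Origin: centre of its underside.
- pepper_mill_mid (a point): centre of a turned wooden pepper mill, 188 mm high, 56 mm across, standing behind the blender; to be left alone
- spice_jar_mid (a point): centre of a glass spice jar, 100 mm high, 52 mm across, standing; to be left alone
- oil_bottle_mid (a point): centre of a green glass oil bottle, 200 mm high, 60 mm across, standing; to be left alone
- salt_bowl: white ceramic salt bowl, 90 mm across, 45 mm high; origin under its centre; to be left alone
- chef_knife: chef's knife lying flat, 200 mm blade, 120 mm wooden handle; origin where blade and handle meet, x to the point; to be left alone
- grater: rasp grater lying flat, 200 mm steel blade, 120 mm green handle 26 mm high; origin where they meet, x along the blade; to be left alone
- wooden_spoon: wooden spoon lying flat, 280 mm long; origin in its middle; to be left alone
Not all that is in view belongs to the job. Of the things shaped like the coupling, the aluminium one is meant. Leave any turquoise look-alike of the key alone.

How it is judged:
By the outcome, as a careful person would: the job done as asked, in the order asked, and still so for the second after the job is handed in, while the arm keeps its last pose, push and grip.
It also fails if it takes over 58 s, if anything falls off the work surface, if the arm or the gripper's body presses on something with over 40 N, if the wrist force passes 120 N, or if a joint passes its speed limit or range.

## Robot

A 7-joint arm with a two-finger parallel gripper is mounted at the origin on the work surface. World frame = base frame: x ahead of the robot, y to its left, z up, the work surface at z = 0. Lengths are in m, angles in rad, forces in N, time in s.
With the tool pointing down it reaches from about 0.35 to 0.9 m from the base axis. Payload 8.1 kg.
Tool frame: the origin (TCP) lies midway between the tips of the shut fingers; the grasp point (between the pads) lies 19 mm behind it; z points along the fingers, y is the direction in which the jaws open and shut (so a half turn about z gives the same grasp; the last joint's range is limited). The gripper opens to 85 mm and grips with 20 to 120 N. Pads are 22 mm wide; open, the fingers measure 114 mm over their backs; the gripper's body (76 mm by 85 mm) begins 54 mm behind the grasp point. The pads swing forward as they close: fully open they stand 13 mm farther back than shut.
Start: joints at [-1.227, 0.434, 0.025, 1.573, -0.012, 1.134, -0.075], TCP at [0.27, 0.564, 0.231] pointing down, gripper open.
Joint ranges: [-2.62, 2.62], [-0.44, 2.09], [-1.27, 1.32], [0.08, 2.57], [-1.32, 4.46], [0.12, 2], [-2.74, 2.74]. Speed limits (rad/s): [2.22, 2.22, 3.01, 3.01, 3.14, 3.14, 3.14].

## Interface

Orientations are given as a rotation vector (axis times angle).
In Python, from plant import manip gives the robot as it stands.
- The arm moves only by the tool apply_moves, never from a script. Its argument "series" is a list that holds one entry, the list of rows, each a list of 4 numbers: the shift along the world's x, y, z in units of 60 mm (1.0 is 60 mm), then the turn about the world's z in units of 8 degrees (1.0 is 8 degrees). A call has 1 to 5 rows; each row is the pose to reach, as a shift and turn from the pose commanded when the call began; what a row does not reach only later rows make up. A row lasts 1/8 s, in which the tool goes at most 62.5 mm and 10.7 degrees, less where a joint would pass 70% of its speed; a pose out of reach is approached as far as the arm can. A call with a gripper value outside its range is refused whole. "hand" is the opening in per cent of the stroke, from 0 (shut) to 100 (fully open), set as the call begins (left out, the last holds). The fingers move at their own pace and stop on an object; "newtons" is the grip in N (left out, the last holds). Time passes only in rows, so rows that repeat a pose let the fingers close. It gives the time, the measured TCP pose, the force and the opening at its end, in the units of the state.
- manip.read_state(): the state, without advancing time (a new reading comes with each control period).
- manip.capture(name): name is "side" or "top"; returns the picture (384x512x3 uint8, red, green, blue); there is no depth.
- manip.camera_model(name): a dict with "fx", "fy", "cx", "cy" (pixels), "xyz" and "orientation" of the camera in the world. Camera axes: x right, y up, looking along -z (the intrinsics and any distortion apply to the point x, -y, -z); pixel columns grow to the right and rows downward; lengths in m; the calibration is good to about 2 mm. A picture is of the moment at which its call begins. camera_model takes no time and is no camera call.
- manip.job_done(): hands the job in, once; it reports no verdict.
The state is a dict: "t": time; "joint_positions": joint angles; "joint_velocities": joint speeds; "effort": joint torques, N m; "tcp_pos": TCP position; "tcp_rot": TCP orientation; "ft_force": force on the tool from outside, world axes, zero at the start; "moment": the same for the moment, N m; "grip_width": finger opening in m.
Only numpy, scipy, OpenCV 4.12 (cv2) and the standard library are available. Lean on these libraries where they do the work, as an engineer would, in place of code of your own. Each camera call takes 0.05 s, during which the arm holds its last target.

## Working session

There is one attempt and no reset: what is moved stays moved. The work goes in short steps, Python scripts to look and compute and a tool call to move; the robot and the scene stay as the last step left them, time stands still between calls to the robot, and variables do not carry over. Pictures are saved under pics/ and viewed, and the job is handed in when it is done.

Besides the shell and the picture viewer there is one more tool, called after ">>>" in YAML: its name, and indented under it one key for each argument. apply_moves: Moves the arm, as the interface text tells. Its arguments: {"type":"object","properties":{"series":{"type":"array","items":{"type":"array","items":{"type":"array","items":{"type":"number"}}}},"hand":{"type":"number"},"newtons":{"type":"number"}},"required":["series"]}

```bash
ls; mkdir -p pics
python3 - <<'E'
from plant import manip
import cv2
for n in("side","top"):
    im=manip.capture(n); cv2.imwrite(f"pics/{n}0.png",im[:,:,::-1]); print(n,manip.camera_model(n))
s=manip.read_state(); print(s)
E
```

```text
pics
side {'fx': 390.5320314725536, 'fy': 390.5320314725536, 'cx': 255.32615339362331, 'cy': 188.15428849592203, 'xyz': array([ 0.07423979, -0.5865082 ,  1.03455572]), 'orientation': array([ 0.67124604, -0.19424306, -0.53171304])}
top {'fx': 361.4258420607749, 'fy': 361.4258420607749, 'cx': 255.67734476268322, 'cy': 192.78714581319568, 'xyz': array([0.40472753, 0.0472014 , 1.37159755]), 'orientation': array([ 0.04718709, -0.03680999, -1.59311946])}
{'t': 0.1, 'joint_positions': array([-1.22656154,  0.43513817,  0.02497682,  1.57398206, -0.01156281,
        1.133978  , -0.07511148]), 'joint_velocities': array([-0.00145367, -0.00076545,  0.0009731 , -0.00148226, -0.00010551,
       -0.00257119,  0.00145369]), 'effort': array([ 3.56766519e-03, -6.71753597e+01,  1.02846891e+00, -3.16897309e+01,
        1.58641662e-02,  7.25680249e-03,  1.94723981e-05]), 'tcp_pos': array([0.26994311, 0.56322028, 0.23062319]), 'tcp_rot': array([-6.96133566e-01, -3.06334637e+00,  2.12661442e-03]), 'ft_force': array([-0.50118121,  0.68101512,  0.04074376]), 'moment': array([ 0.01208098, -0.02797156, -0.00898287]), 'grip_width': 0.08516987432968291}
```

View pics/side0.png

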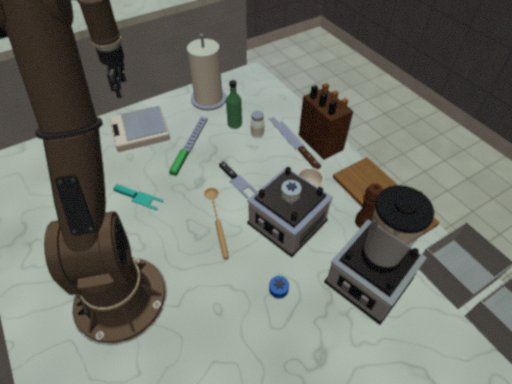

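View pics/top0.png

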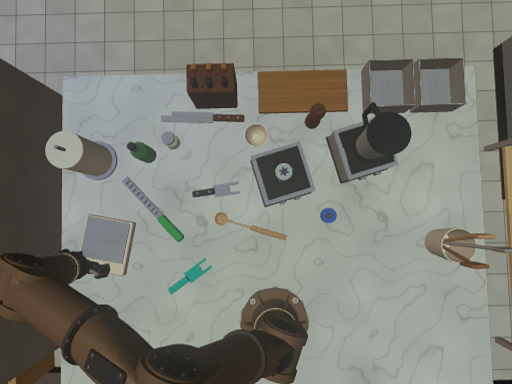

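```bash
cat > h.py <<'E'
import numpy as np, cv2
from scipy.spatial.transform import Rotation as R
from plant import manip
def cam(n):
    c=manip.camera_model(n); return c,R.from_rotvec(c["orientation"]).as_matrix()
def proj(n,P):
    c,M=cam(n); p=(np.atleast_2d(P)-c["xyz"])@M
    return np.c_[c["cx"]+c["fx"]*p[:,0]/-p[:,2], c["cy"]+c["fy"]*-p[:,1]/-p[:,2]]
def ray(n,uv):
    c,M=cam(n); uv=np.atleast_2d(uv)
    d=np.c_[(uv[:,0]-c["cx"])/c["fx"],-(uv[:,1]-c["cy"])/c["fy"],-np.ones(len(uv))]@M.T
    return c["xyz"],d
def onz(n,uv,z):
    o,d=ray(n,uv); return o+d*((z-o[2])/d[:,2])[:,None]
def crop(im,x0,y0,x1,y1,k,fn):
    cv2.imwrite(fn,cv2.resize(im[y0:y1,x0:x1],None,fx=k,fy=k,interpolation=cv2.INTER_CUBIC))
E
python3 - <<'E'
from h import *
t=cv2.imread("pics/top0.png"); s=cv2.imread("pics/side0.png")
crop(t,180,125,330,225,5,"pics/tc.png"); crop(s,210,150,340,250,6,"pics/sc.png")
E
```

```text
(no output)
```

View pics/tc.png

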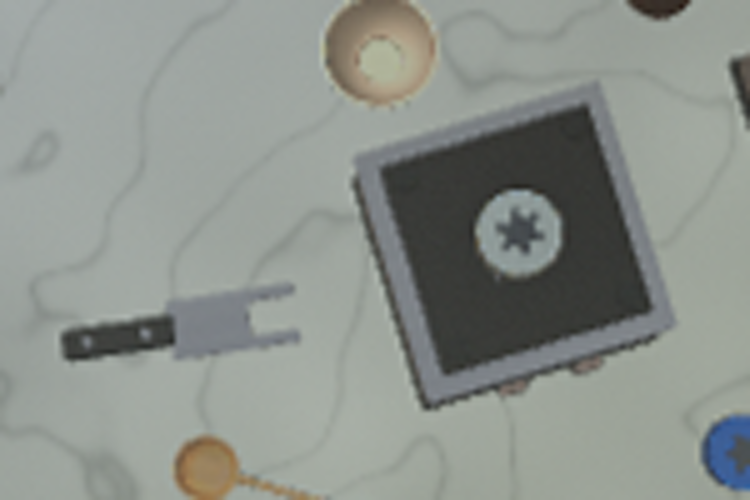

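View pics/sc.png

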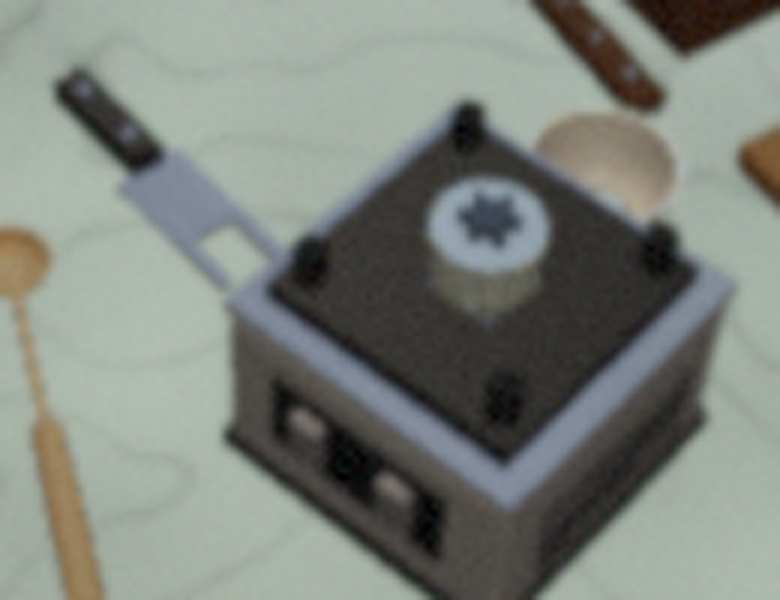

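Run:
```python
from h import *
# handmade corners from crops (crop px -> image)
def T(p): return np.array(p,float)/5+[180,125]-0.4
deck=T([[381,170],[585,107],[652,312],[444,376]])
box=T([[356,163],[600,83],[674,325],[430,406]])
for nm,p,z in(("deck",deck,.144),("box",box,.130)):
    q=onz("top",p,z)[:,:2]; print(nm,q.round(4).tolist(),"c",q.mean(0).round(4))
    for i in range(4):
        e=q[(i+1)%4]-q[i]; print(np.linalg.norm(e).round(4),np.degrees(np.arctan2(e[1],e[0])).round(2))
t=cv2.imread("pics/top0.png"); hsv=cv2.cvtColor(t,cv2.COLOR_BGR2HSV)
m=((hsv[:,:,2]<75)).astype(np.uint8)
n,l,st,c=cv2.connectedComponentsWithStats(m)
for i in range(1,n):
    if st[i,4]>60 and 185<c[i][0]<330 and 130<c[i][1]<220:
        cn=max(cv2.findContours((l==i).astype(np.uint8),0,1)[0],key=cv2.contourArea); print(st[i],c[i],cv2.minAreaRect(cn))
```

```text
deck [[0.5873, 0.0515], [0.6274, -0.0891], [0.4858, -0.1306], [0.4455, 0.0119]] c [ 0.5365 -0.0391]
0.1462 -74.08
0.1476 -163.67
0.1481 105.8
0.1473 15.6
box [[0.5947, 0.0687], [0.6465, -0.1015], [0.4774, -0.1474], [0.4256, 0.0216]] c [ 0.536  -0.0397]
0.1779 -73.08
0.1752 -164.79
0.1768 107.05
0.1756 15.57
[ 256  146   54   54 1607] [282.53391413 172.58556316] ((282.669189453125, 172.3785400390625), (42.944950103759766, 43.47188186645508), 72.75853729248047)
[193 189  22   8 100] [203.3  192.57] ((203.338134765625, 192.44798278808594), (5.093915939331055, 21.516094207763672), 81.25383758544922)
```

```bash
cat > edge.py <<'E'
from h import *
from scipy.ndimage import map_coordinates
def edgefit(g,a,b,w=3,n=40,trim=0.12):
    """subpixel line along a->b (pixels): strongest gradient across; returns point,dir"""
    a=np.array(a,float);b=np.array(b,float);d=(b-a)/np.linalg.norm(b-a);nn=np.array([-d[1],d[0]])
    s=np.arange(-w,w+.01,.1);P=[]
    for f in np.linspace(trim,1-trim,n):
        p=a+f*(b-a);q=p+s[:,None]*nn
        v=map_coordinates(g,[q[:,1],q[:,0]],order=3);gr=np.abs(np.gradient(v))
        k=gr.argmax();ww=np.where(np.abs(np.arange(len(s))-k)<10,gr,0);P.append(p+nn*(ww@s/ww.sum()))
    vx,vy,x0,y0=cv2.fitLine(np.array(P,np.float32),cv2.DIST_HUBER,0,.01,.01).ravel()
    return np.array([x0,y0]),np.array([vx,vy])
def inter(l1,l2):
    A=np.c_[l1[1],-l2[1]];t=np.linalg.solve(A,l2[0]-l1[0]);return l1[0]+t[0]*l1[1]
def quad(g,c,**k):
    L=[edgefit(g,c[i],c[(i+1)%4],**k) for i in range(4)]
    return np.array([inter(L[i-1],L[i]) for i in range(4)])
E
python3 - <<'E'
from edge import *
g={n:cv2.cvtColor(cv2.imread(f"pics/{n}0.png"),cv2.COLOR_BGR2GRAY).astype(float) for n in("top","side")}
def T(p): return np.array(p,float)/5+[180,125]-0.4
def S(p): return np.array(p,float)/6+[210,150]-0.4
def rep(nm,q):
    q=q[:,:2];print(nm,"c",q.mean(0).round(4))
    print("  ",[(np.linalg.norm(q[(i+1)%4]-q[i]).round(4),np.degrees(np.arctan2(*(q[(i+1)%4]-q[i])[::-1])).round(2)) for i in range(4)])
d=quad(g["top"],T([[381,170],[585,107],[652,312],[444,376]]),w=2)
rep("deck top",onz("top",d,.144))
b=quad(g["top"],T([[356,163],[600,83],[674,325],[430,406]]),w=2)
rep("box top",onz("top",b,.130))
# side: box top outer rim corners: left(230,305) top(~465,105) right(735,288) bottom(510,505)
b=quad(g["side"],S([[230,305],[463,103],[735,288],[510,505]]),w=2,trim=.25)
rep("box side",onz("side",b,.130))
d=quad(g["side"],S([[270,292],[463,130],[697,272],[507,465]]),w=1.5,trim=.2)
rep("deck side",onz("side",d,.144))
# coupling top disc
for n in g:
    gg=cv2.imread(f"pics/{n}0.png")
    if n=="top": c0=(T([519,233]));
    else: c0=S([488,222])
    m=(gg.min(2)>125).astype(np.uint8)
    # hue-less bright
    mm=np.zeros_like(m);cv2.circle(mm,tuple(int(v) for v in c0.round()),13,1,-1);m&=mm
    cn=max(cv2.findContours(m,0,1)[0],key=cv2.contourArea);e=cv2.fitEllipse(cv2.convexHull(cn));print(n,e)
    for z in(.173,.181):print("  ",z,onz(n,e[0],z).round(4), "diam",e[1])
E
```

```text
deck top c [ 0.5379 -0.0389]
   [(np.float64(0.1499), np.float64(-74.26)), (np.float64(0.1495), np.float64(-164.07)), (np.float64(0.1502), np.float64(105.96)), (np.float64(0.1501), np.float64(15.81))]
box top c [ 0.5306 -0.0387]
   [(np.float64(0.1842), np.float64(-73.12)), (np.float64(0.1749), np.float64(-164.2)), (np.float64(0.1845), np.float64(105.84)), (np.float64(0.1715), np.float64(15.68))]
box side c [ 0.5349 -0.0438]
   [(np.float64(0.1746), np.float64(14.65)), (np.float64(0.1719), np.float64(-74.49)), (np.float64(0.1737), np.float64(-164.8)), (np.float64(0.1736), np.float64(105.78))]
deck side c [ 0.5332 -0.0433]
   [(np.float64(0.1514), np.float64(15.35)), (np.float64(0.1498), np.float64(-72.83)), (np.float64(0.1548), np.float64(-164.55)), (np.float64(0.15), np.float64(105.85))]
top ((283.3921813964844, 170.97755432128906), (16.084409713745117, 16.378225326538086), 105.03392028808594)
   0.173 [[ 0.5394 -0.0395  0.173 ]] diam (16.084409713745117, 16.378225326538086)
   0.181 [[ 0.5385 -0.039   0.181 ]] diam (16.084409713745117, 16.378225326538086)
side ((290.9891052246094, 187.5493927001953), (14.719071388244629, 18.954540252685547), 98.87433624267578)
   0.173 [[ 0.5395 -0.0351  0.173 ]] diam (14.719071388244629, 18.954540252685547)
   0.181 [[ 0.5352 -0.0402  0.181 ]] diam (14.719071388244629, 18.954540252685547)
```

Run:
```python
from edge import *
g={n:cv2.cvtColor(cv2.imread(f"pics/{n}0.png"),cv2.COLOR_BGR2GRAY).astype(float) for n in("top","side")}
def T(p): return np.array(p,float)/5+[180,125]-0.4
q=quad(g["top"],T([[62,331],[172,317],[174,345],[65,360]]),w=1.5)
p=onz("top",q,.02)[:,:2]; print("handle",p.round(4).tolist(),p.mean(0).round(4))
for i in range(4): e=p[(i+1)%4]-p[i]; print(np.linalg.norm(e).round(4),np.degrees(np.arctan2(e[1],e[0])).round(2))
# blade outer edges z=.005
for a,b in(([172,300],[292,285]),([180,358],[298,338])):
    l=edgefit(g["top"],*T([a,b]),w=1.5,trim=.05); w=onz("top",[l[0]-5*l[1],l[0]+5*l[1]],.005)[:,:2]; e=w[1]-w[0]; print("blade",w.round(4).tolist(),np.degrees(np.arctan2(e[1],e[0])))
l=edgefit(g["top"],*T([[170,300],[176,358]]),w=1.5); print("back",onz("top",[l[0]],.005))
print(onz("top",T([[296,290],[300,336]]),.005))
s=g["side"]; t=cv2.imread("pics/side0.png")
m=(cv2.cvtColor(t,cv2.COLOR_BGR2HSV)[:,:,2]<80).astype(np.uint8)
n,l,st,c=cv2.connectedComponentsWithStats(m)
for i in range(1,n):
    if st[i,4]>40 and 215<c[i][0]<245 and 155<c[i][1]<185: print("side handle",st[i],c[i],onz("side",c[i],.012))
```

```text
handle [[0.4899, 0.296], [0.5012, 0.2102], [0.4765, 0.2091], [0.4662, 0.2927]] [0.4834 0.252 ]
0.0866 -82.47
0.0248 -177.5
0.0842 97.04
0.024 8.0
blade [[0.516, 0.1874], [0.5206, 0.1497]] -83.13555432013409
blade [[0.4707, 0.179], [0.4755, 0.1414]] -82.65369587279426
back [[0.48959914 0.21172218 0.005     ]]
[[0.51790503 0.11851783 0.005     ]
 [0.48288698 0.11618819 0.005     ]]
side handle [220 162  17  17  97] [227.63917526 170.37113402] [[0.48154305 0.24973905 0.012     ]]
```

>>> apply_moves:
  series:
    - [[0.7,-1.04,-0.2,-1.3],[1.4,-2.08,-0.4,-2.6],[2.1,-3.1,-0.6,-3.9],[2.8,-4.1,-0.9,-5.2],[3.3,-4.8,-1.2,-6.5]]
  hand: 100

```text
t: 0.72
tcp_pos: [0.4442, 0.3092, 0.1713]
tcp_rot: [1.976, 2.442, 0.001]
ft_force: [0.6, 0.8, 0.8]
grip_width: 0.0855
```

```bash
cat > st.py <<'E'
from h import *
s=manip.read_state(); M=R.from_rotvec(s["tcp_rot"]).as_matrix()
print("t",round(s["t"],2),"p",s["tcp_pos"].round(4),"jawyaw",np.degrees(np.arctan2(M[1,1],M[0,1])).round(2),"z",M[:,2].round(3),"F",s["ft_force"].round(2),"M",s["moment"].round(2),"w",round(s["grip_width"],4),"q",s["joint_positions"].round(2))
E
python3 st.py
```

```text
t 0.72 p [0.4442 0.3092 0.1713] jawyaw 12.06 z [ 0.001  0.    -1.   ] F [0.6  0.8  0.77] M [ 0.03 -0.05 -0.01] w 0.0855 q [-0.93  0.36  0.29  1.87 -0.13  0.92 -0.37]
```

>>> apply_moves:
  series:
    - [[0.27,-0.39,-0.8,-0.65],[0.27,-0.39,-1.6,-0.65],[0.27,-0.39,-1.6,-0.65],[0.27,-0.39,-1.6,-0.65]]

```text
t: 1.23
tcp_pos: [0.4598, 0.2883, 0.0767]
tcp_rot: [2.077, 2.357, 0.001]
ft_force: [0.4, 0.6, 0.1]
grip_width: 0.0856
```

```bash
python3 st.py
python3 - <<'E'
from h import *
for n in("side","top"):
    im=manip.capture(n)[:,:,::-1]; cv2.imwrite(f"pics/{n}1.png",im)
    p=proj(n,[.484,.2525,.02])[0].astype(int); x0=max(0,p[0]-60);y0=max(0,p[1]-50)
    crop(im,x0,y0,x0+120,y0+100,6,f"pics/{n}1c.png")
E
```

```text
t 1.23 p [0.4598 0.2883 0.0767] jawyaw 7.24 z [ 0.001  0.001 -1.   ] F [0.36 0.6  0.1 ] M [-0.04 -0.    0.01] w 0.0856 q [-0.86  0.49  0.28  1.96 -0.2   0.71 -0.34]
```

View pics/side1c.png

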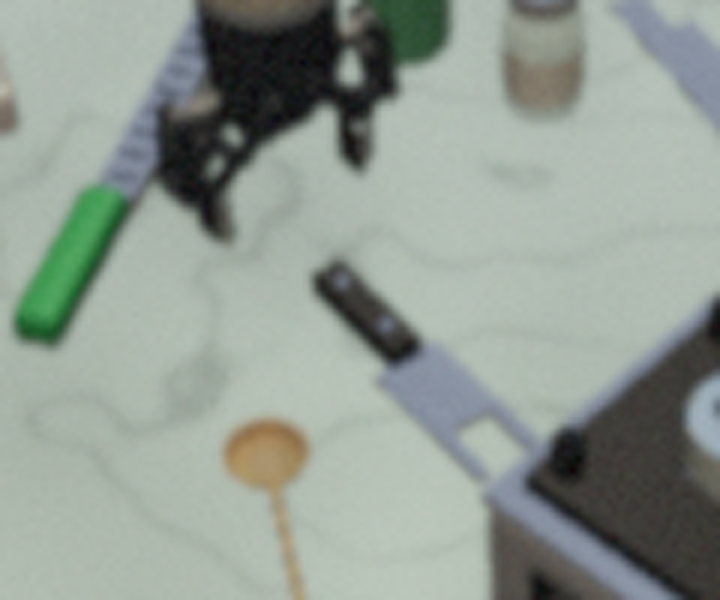

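View pics/top1c.png

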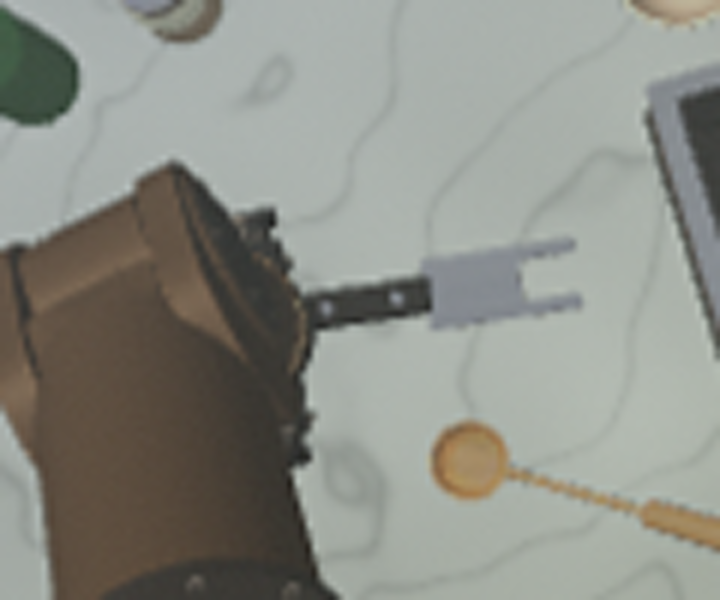

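>>> apply_moves:
  series:
    - [[0.4,-0.6,0,0],[0.4,-0.6,0,0],[0.4,-0.6,0,0]]

```text
t: 1.7
tcp_pos: [0.4839, 0.2524, 0.0768]
tcp_rot: [2.078, 2.356, 0.004]
ft_force: [-0.1, 0.1, 0.3]
grip_width: 0.0855
```

```bash
python3 st.py
python3 - <<'E'
from h import *
for n in("side",):
    im=manip.capture(n)[:,:,::-1]; cv2.imwrite(f"pics/{n}2.png",im)
    p=proj(n,[.484,.2525,.02])[0].astype(int); x0=max(0,p[0]-50);y0=max(0,p[1]-50)
    crop(im,x0,y0,x0+100,y0+80,7,f"pics/{n}2c.png")
E
```

```text
t 1.7 p [0.4839 0.2524 0.0768] jawyaw 7.2 z [ 0.002  0.002 -1.   ] F [-0.05  0.06  0.32] M [0.04 0.01 0.05] w 0.0855 q [-0.78  0.5   0.28  1.95 -0.2   0.72 -0.26]
```

View pics/side2c.png

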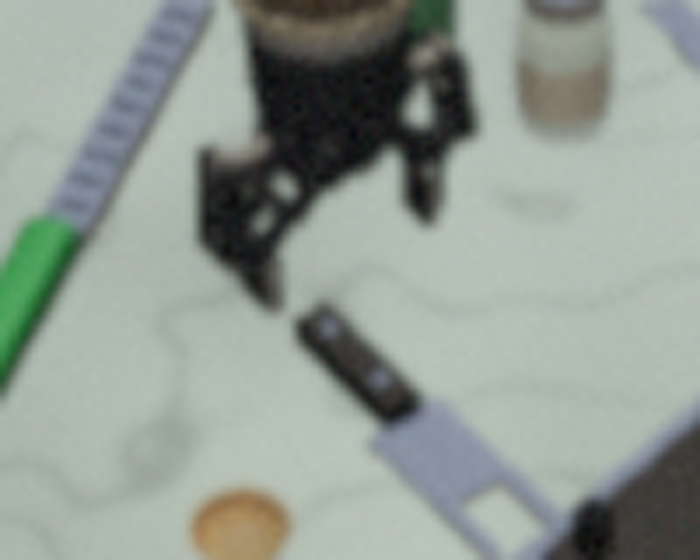

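>>> apply_moves:
  series:
    - [[0,0,-0.6,0],[0,0,-1.1,0],[0,0,-1.21,0],[0,0,-1.21,0]]

```text
t: 2.25
tcp_pos: [0.4833, 0.2521, 0.0033]
tcp_rot: [-2.077, -2.357, -0.0]
ft_force: [-0.0, -0.4, -0.1]
grip_width: 0.0856
```

```bash
python3 st.py
```

```text
t 2.25 p [0.4833 0.2521 0.0033] jawyaw 7.24 z [-0.  0. -1.] F [-0.03 -0.37 -0.12] M [-0.03 -0.09  0.03] w 0.0856 q [-0.74  0.61  0.23  2.   -0.25  0.56 -0.22]
```

>>> apply_moves:
  series:
    - [[0,0,0,0],[0,0,0,0],[0,0,0,0],[0,0,0,0],[0,0,0,0]]
  hand: 0
  newtons: 60

```text
t: 2.88
tcp_pos: [0.4841, 0.2519, 0.0037]
tcp_rot: [2.077, 2.356, 0.002]
ft_force: [-0.5, -0.6, 6.9]
grip_width: 0.0225
```

```bash
python3 st.py
```

```text
t 2.88 p [0.4841 0.2519 0.0037] jawyaw 7.2 z [ 0.001  0.001 -1.   ] F [-0.48 -0.55  6.94] M [-0.03  0.08  0.02] w 0.0225 q [-0.74  0.61  0.23  2.   -0.25  0.56 -0.22]
```

>>> apply_moves:
  series:
    - [[0,0,0.3,0],[0,0,1.0,0],[0,0,2.0,0],[0,0,2.8,0],[0,0,2.8,0]]

```text
t: 3.5
tcp_pos: [0.4855, 0.2526, 0.1747]
tcp_rot: [2.077, 2.355, 0.011]
ft_force: [0.2, 0.2, -2.3]
grip_width: 0.0227
```

```bash
python3 st.py
python3 - <<'E'
from h import *
for n in("side","top"):
    im=manip.capture(n)[:,:,::-1]; cv2.imwrite(f"pics/{n}3.png",im)
    p=proj(n,[.495,.2,.15])[0].astype(int); x0=max(0,p[0]-50);y0=max(0,p[1]-50)
    crop(im,x0,y0,x0+100,y0+80,7,f"pics/{n}3c.png"); print(x0,y0)
E
```

```text
t 3.5 p [0.4855 0.2526 0.1747] jawyaw 7.18 z [ 0.006  0.004 -1.   ] F [ 0.16  0.18 -2.25] M [ 0.07  0.   -0.03] w 0.0227 q [-0.83  0.37  0.33  1.86 -0.15  0.93 -0.3 ]
186 99
162 136
```

View pics/side3c.png

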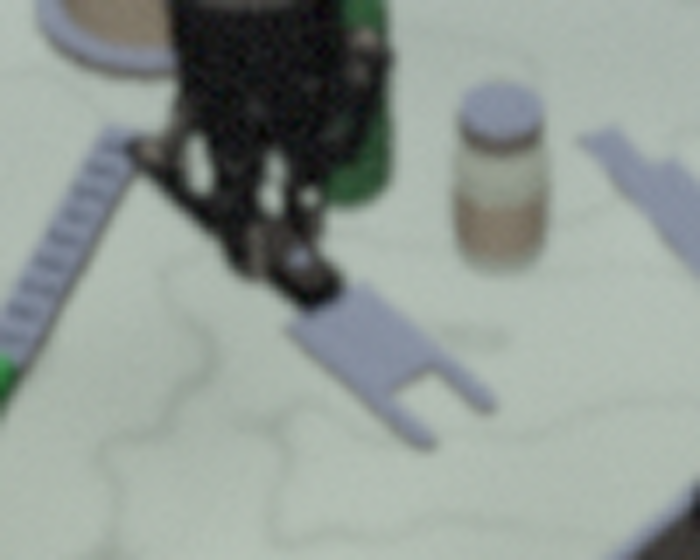

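View pics/top3c.png

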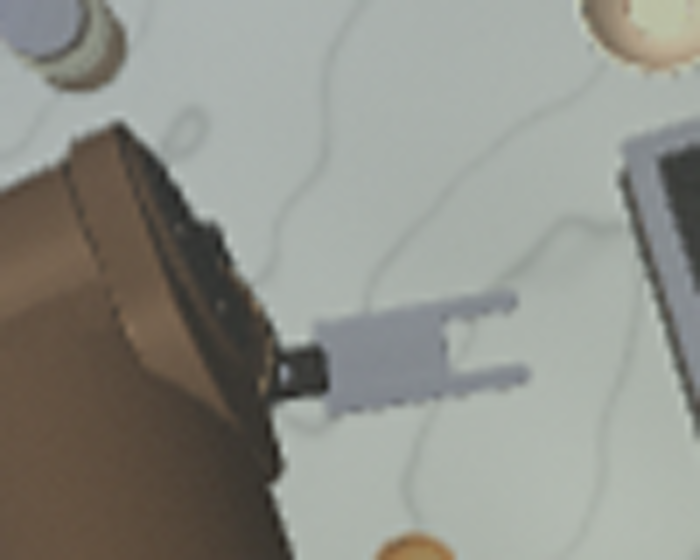

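>>> apply_moves:
  series:
    - [[-0.08,-0.6,-0.15,0.5],[-0.15,-1.1,-0.33,1.09],[-0.15,-1.25,-0.33,1.09],[-0.15,-1.25,-0.33,1.09],[-0.15,-1.25,-0.33,1.09]]

```text
t: 4.22
tcp_pos: [0.4746, 0.1779, 0.151]
tcp_rot: [-1.892, -2.508, -0.001]
ft_force: [0.7, 0.1, -0.5]
grip_width: 0.0227
```

```bash
python3 st.py
python3 - <<'E'
from h import *
for n in("side","top"):
    im=manip.capture(n)[:,:,::-1]; cv2.imwrite(f"pics/{n}4.png",im)
    p=proj(n,[.5,.08,.15])[0].astype(int); x0=max(0,p[0]-50);y0=max(0,p[1]-40)
    crop(im,x0,y0,x0+100,y0+80,7,f"pics/{n}4c.png"); print(x0,y0)
E
```

```text
t 4.22 p [0.4746 0.1779 0.151 ] jawyaw 15.95 z [ 0.  0. -1.] F [ 0.65  0.09 -0.47] M [ 0.06 -0.06  0.01] w 0.0227 q [-0.7   0.34  0.3   1.98 -0.13  0.85 -0.05]
207 132
197 144
```

View pics/side4c.png

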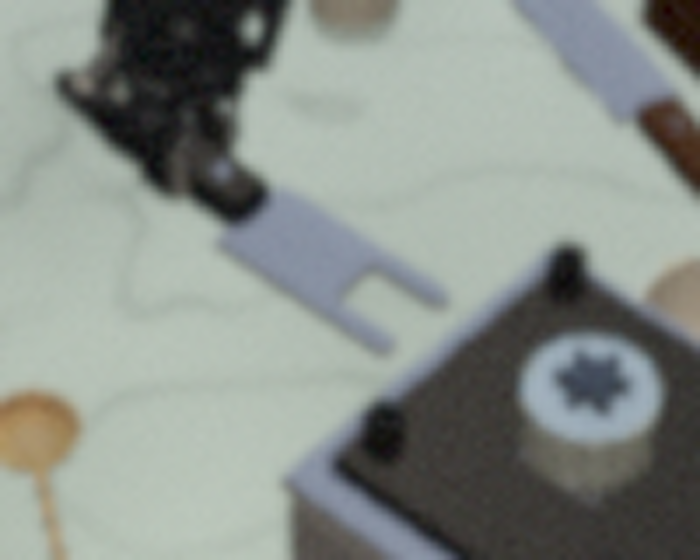

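View pics/top4c.png

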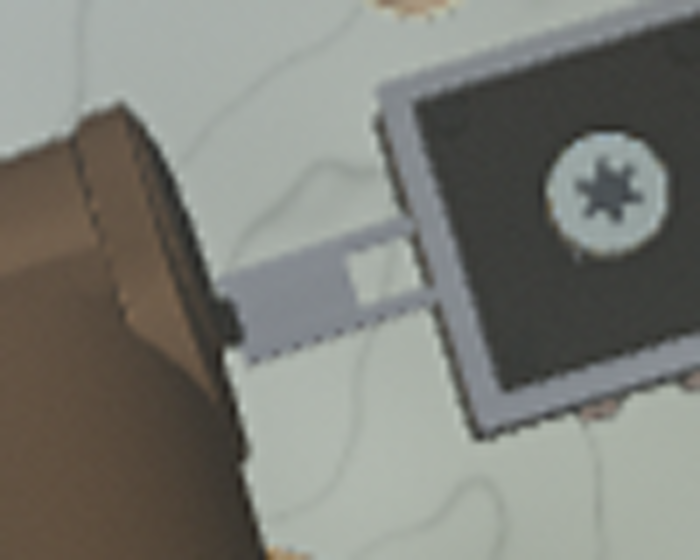

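```bash
cat > al.py <<'E'
from edge import *
def align(fn,edges,zt):
    g=cv2.cvtColor(cv2.imread(fn),cv2.COLOR_BGR2GRAY).astype(float); n="top"
    ax=np.array([.5379,-.0389]); yaw=np.radians(15.93)
    xb=np.array([np.cos(yaw),np.sin(yaw)]); yb=np.array([-xb[1],xb[0]])
    for a,b in edges:
        l=edgefit(g,a,b,w=1.5,trim=.08); w=onz(n,[l[0]-6*l[1],l[0]+6*l[1]],zt)[:,:2]
        r=w-ax; print("base x:",(r@xb*1000).round(2),"y:",(r@yb*1000).round(1),"dir",np.degrees(np.arctan2(*(w[1]-w[0])[::-1])).round(2))
E
python3 - <<'E'
from al import *
C=lambda p:np.array(p,float)/7+[197,144]-.43
align("pics/top4.png",[C([[225,275],[395,222]]),C([[255,360],[430,305]])],.1523)
E
```

```text
base x: [20.42 21.41] y: [164.3 123.6] dir -72.67
base x: [-25.92 -25.09] y: [158.7 118.2] dir -72.91
```

Run:
```python
from al import *
C=lambda p:np.array(p,float)/7+[197,144]-.43
E=[([225,275],[395,222]),([255,360],[430,305])]
for a,b in((0,.5),(.5,1),(0,.7),(.3,1),(0,1)):
    print(a,b); align("pics/top4.png",[(C(p)+a*(C(q)-C(p)),C(p)+b*(C(q)-C(p))) for p,q in E],.1523)
t=cv2.imread("pics/top4.png")
# deck again in this image, incl. lines
g=cv2.cvtColor(t,cv2.COLOR_BGR2GRAY).astype(float)
T=lambda p:np.array(p,float)/5+[180,125]-0.4
for f in("pics/top0.png","pics/top1.png","pics/top3.png","pics/top4.png"):
    g=cv2.cvtColor(cv2.imread(f),cv2.COLOR_BGR2GRAY).astype(float)
    q=onz("top",quad(g,T([[381,170],[585,107],[652,312],[444,376]]),w=2),.144)[:,:2]
    print(q.mean(0).round(4),[np.degrees(np.arctan2(*(q[(i+1)%4]-q[i])[::-1])).round(2) for i in range(4)])
# side
S=lambda p:np.array(p,float)/7+[207,132]-.43
g=cv2.cvtColor(cv2.imread("pics/side4.png"),cv2.COLOR_BGR2GRAY).astype(float)
for a,b,z in(([285,195],[440,295],.1523),([225,248],[380,350],.1523),([345,462],[570,275],.144)):
    l=edgefit(g,*S([a,b]),w=1.5,trim=.1); w=onz("side",[l[0]-6*l[1],l[0]+6*l[1]],z)[:,:2]; print("side",w.round(4).tolist(),np.degrees(np.arctan2(*(w[1]-w[0])[::-1])).round(2))
```

```text
0 0.5
base x: [19.92 20.94] y: [185.  144.4] dir -72.63
base x: [-26.37 -25.78] y: [181.1 140.5] dir -73.24
0.5 1
base x: [20.84 22.06] y: [142.7 102.1] dir -72.35
base x: [-26.07 -24.65] y: [142.  101.5] dir -72.06
0 0.7
base x: [20.09 21.2 ] y: [175.9 135.3] dir -72.5
base x: [-26.47 -25.13] y: [171.8 131.3] dir -72.17
0.3 1
base x: [20.78 21.62] y: [154.1 113.4] dir -72.88
base x: [-25.84 -24.97] y: [150.7 110.2] dir -72.85
0 1
base x: [20.42 21.41] y: [164.3 123.6] dir -72.67
base x: [-25.92 -25.09] y: [158.7 118.2] dir -72.91
[ 0.5379 -0.0389] [np.float64(-74.26), np.float64(-164.07), np.float64(105.96), np.float64(15.81)]
[ 0.5379 -0.0389] [np.float64(-74.0), np.float64(-164.04), np.float64(106.06), np.float64(15.8)]
[ 0.5379 -0.0389] [np.float64(-74.28), np.float64(-164.04), np.float64(105.88), np.float64(15.79)]
[ 0.5379 -0.0389] [np.float64(-74.1), np.float64(-164.09), np.float64(105.95), np.float64(15.8)]
side [[0.5102, 0.122], [0.5221, 0.0826]] -73.19
side [[0.4677, 0.0984], [0.4794, 0.0599]] -73.05
side [[0.4924, 0.0221], [0.5323, 0.0329]] 15.12
```

>>> apply_moves:
  series:
    - [[0.065,0.02,0,-0.16],[0.065,0.02,-0.22,-0.16],[0.065,0.02,-0.22,-0.16]]

```text
t: 4.7
tcp_pos: [0.4775, 0.1775, 0.1366]
tcp_rot: [-1.92, -2.486, 0.004]
ft_force: [-0.9, -1.1, -1.4]
grip_width: 0.0226
```

```bash
python3 st.py
python3 - <<'E'
from al import *
for n in("side","top"):
    im=manip.capture(n)[:,:,::-1]; cv2.imwrite(f"pics/{n}5.png",im)
    p=proj(n,[.5,.08,.15])[0].astype(int); x0=max(0,p[0]-50);y0=max(0,p[1]-40)
    crop(im,x0,y0,x0+100,y0+80,7,f"pics/{n}5c.png"); print(x0,y0)
C=lambda p:np.array(p,float)/7+[197,144]-.43
align("pics/top5.png",[C([[225,275],[395,222]]),C([[255,360],[430,305]])],.1385)
E
```

```text
t 4.7 p [0.4775 0.1775 0.1366] jawyaw 14.65 z [-0.002 -0.001 -1.   ] F [-0.91 -1.06 -1.36] M [0.03 0.05 0.03] w 0.0226 q [-0.7   0.36  0.3   1.98 -0.15  0.82 -0.05]
207 132
197 144
base x: [21.81 21.68] y: [157.8 116.7] dir -74.24
base x: [-24.18 -24.25] y: [158.4 117.4] dir -74.17
```

View pics/side5c.png

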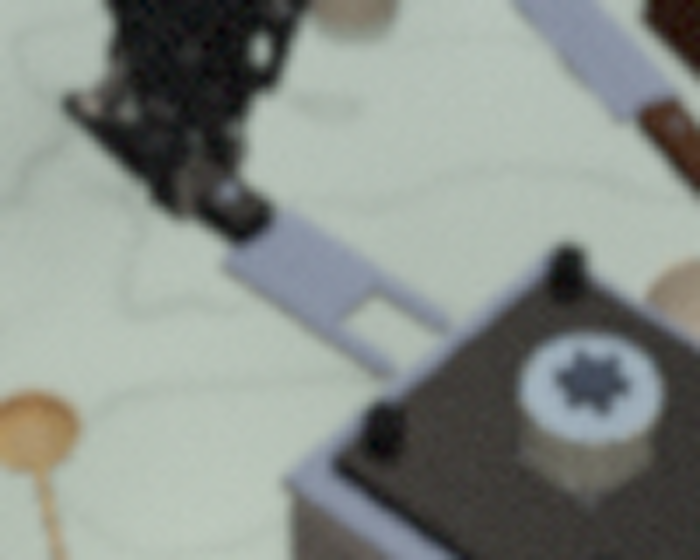

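View pics/top5c.png

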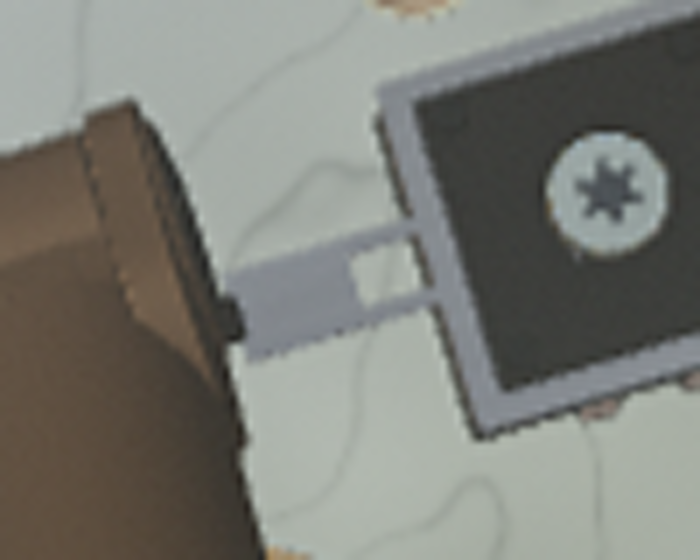

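>>> apply_moves:
  series:
    - [[0.02,0.005,-0.02,0],[0.066,-0.155,-0.02,0],[0.1,-0.275,-0.02,0],[0.13,-0.38,-0.02,0],[0.13,-0.38,-0.02,0]]

```text
t: 5.42
tcp_pos: [0.4864, 0.1541, 0.1368]
tcp_rot: [1.922, 2.485, 0.0]
ft_force: [-0.3, -0.0, -2.1]
grip_width: 0.0229
```

```bash
python3 st.py
python3 - <<'E'
from al import *
for n in("side","top"):
    im=manip.capture(n)[:,:,::-1]; cv2.imwrite(f"pics/{n}6.png",im)
    p=proj(n,[.5,.08,.15])[0].astype(int); x0=max(0,p[0]-50);y0=max(0,p[1]-40)
    crop(im,x0,y0,x0+100,y0+80,7,f"pics/{n}6c.png")
C=lambda p:np.array(p,float)/7+[197,144]-.43
align("pics/top6.png",[C([[265,262],[400,222]]),C([[280,348],[430,305]])],.1365)
E
```

```text
t 5.42 p [0.4864 0.1541 0.1368] jawyaw 14.56 z [ 0. -0. -1.] F [-0.29 -0.03 -2.11] M [ 0.09  0.03 -0.05] w 0.0229 q [-0.65  0.36  0.31  1.98 -0.15  0.82 -0.  ]
base x: [23.59 23.61] y: [152.9 111.7] dir -74.04
base x: [-22.49 -22.5 ] y: [153.6 112.5] dir -74.09
```

View pics/side6c.png

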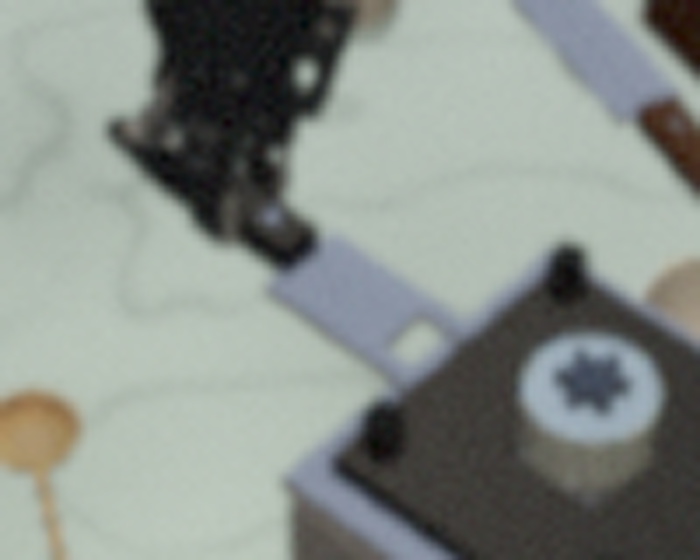

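View pics/top6c.png

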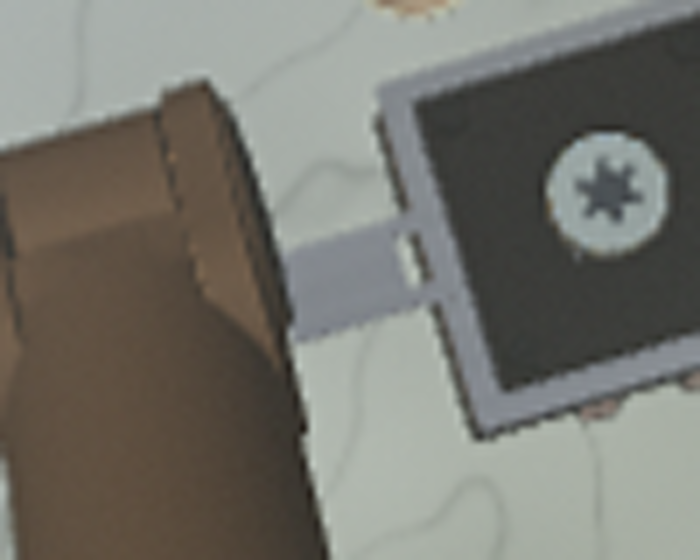

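>>> apply_moves:
  series:
    - [[0.04,-0.16,-0.01,0],[0.085,-0.32,-0.01,0],[0.13,-0.48,-0.01,0],[0.176,-0.643,-0.01,0],[0.176,-0.643,-0.01,0]]

```text
t: 6.15
tcp_pos: [0.497, 0.1151, 0.1362]
tcp_rot: [1.922, 2.484, -0.0]
ft_force: [0.6, -0.0, -1.2]
grip_width: 0.0227
```

```bash
python3 st.py
python3 - <<'E'
from al import *
for n in("side",):
    im=manip.capture(n)[:,:,::-1]; cv2.imwrite(f"pics/{n}7.png",im)
    p=proj(n,[.5,.08,.15])[0].astype(int); x0=max(0,p[0]-50);y0=max(0,p[1]-40)
    crop(im,x0,y0,x0+100,y0+80,7,f"pics/{n}7c.png")
E
```

```text
t 6.15 p [0.497  0.1151 0.1362] jawyaw 14.53 z [ 0. -0. -1.] F [ 0.57 -0.01 -1.19] M [ 0.07 -0.01 -0.02] w 0.0227 q [-0.58  0.36  0.32  1.99 -0.15  0.82  0.08]
```

View pics/side7c.png

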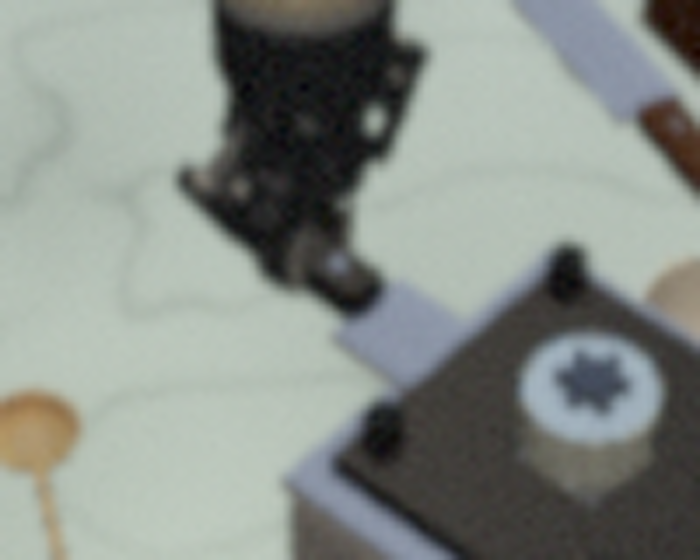

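>>> apply_moves:
  series:
    - [[0.035,-0.12,0,0],[0.07,-0.24,0,0],[0.1,-0.36,0,0],[0.137,-0.481,0,0],[0.137,-0.481,0,0]]

```text
t: 6.82
tcp_pos: [0.5051, 0.0866, 0.1361]
tcp_rot: [1.922, 2.485, -0.0]
ft_force: [-0.9, 0.8, -1.2]
grip_width: 0.0227
```

```bash
python3 st.py
python3 - <<'E'
from al import *
for n in("side",):
    im=manip.capture(n)[:,:,::-1]; cv2.imwrite(f"pics/{n}8.png",im)
    p=proj(n,[.5,.08,.15])[0].astype(int); x0=max(0,p[0]-50);y0=max(0,p[1]-40)
    crop(im,x0,y0,x0+100,y0+80,7,f"pics/{n}8c.png")
E
```

```text
t 6.83 p [0.5051 0.0866 0.1361] jawyaw 14.56 z [ 0. -0. -1.] F [-0.91  0.77 -1.15] M [ 0.05  0.03 -0.01] w 0.0227 q [-0.52  0.37  0.33  1.98 -0.16  0.82  0.14]
```

View pics/side8c.png

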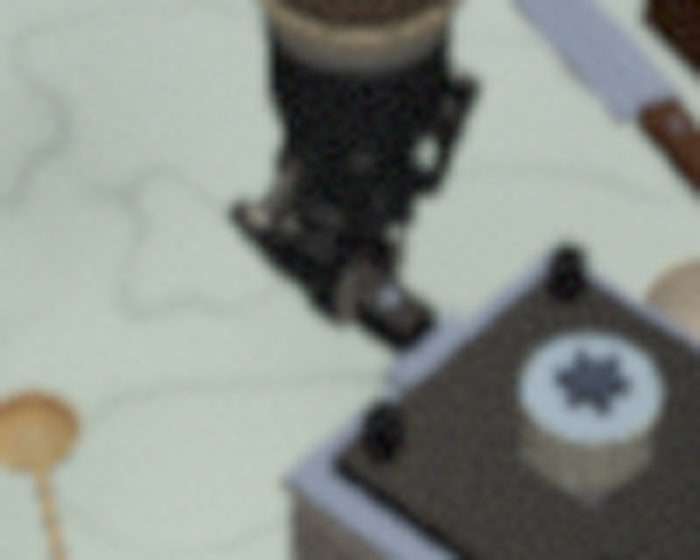

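>>> apply_moves:
  series:
    - [[0.02,-0.08,0,0],[0.04,-0.14,0,0],[0.055,-0.19,0,0],[0.055,-0.19,0,0]]

```text
t: 7.38
tcp_pos: [0.5083, 0.0758, 0.1361]
tcp_rot: [1.921, 2.486, 0.0]
ft_force: [-0.6, -0.4, -1.2]
grip_width: 0.0223
```

```bash
python3 st.py
```

```text
t 7.38 p [0.5083 0.0758 0.1361] jawyaw 14.61 z [ 0. -0. -1.] F [-0.62 -0.37 -1.16] M [ 0.13  0.04 -0.01] w 0.0223 q [-0.5   0.37  0.33  1.98 -0.16  0.82  0.17]
```

>>> apply_moves:
  series:
    - [[0.009,-0.032,0,0],[0.018,-0.064,0,0],[0.018,-0.064,0,0]]

```text
t: 7.75
tcp_pos: [0.5094, 0.0721, 0.1361]
tcp_rot: [1.92, 2.486, 0.0]
ft_force: [0.7, -0.1, -0.8]
grip_width: 0.0228
```

```bash
python3 st.py;python3 - <<'E'
from al import *
for n in("side",):
    im=manip.capture(n)[:,:,::-1]; cv2.imwrite(f"pics/{n}9.png",im)
    p=proj(n,[.5,.08,.15])[0].astype(int); x0=max(0,p[0]-50);y0=max(0,p[1]-40)
    crop(im,x0,y0,x0+100,y0+80,7,f"pics/{n}9c.png")
E
```

```text
t 7.75 p [0.5094 0.0721 0.1361] jawyaw 14.63 z [ 0.  0. -1.] F [ 0.71 -0.08 -0.8 ] M [0.03 0.   0.03] w 0.0228 q [-0.5   0.37  0.33  1.98 -0.16  0.82  0.18]
```

View pics/side9c.png

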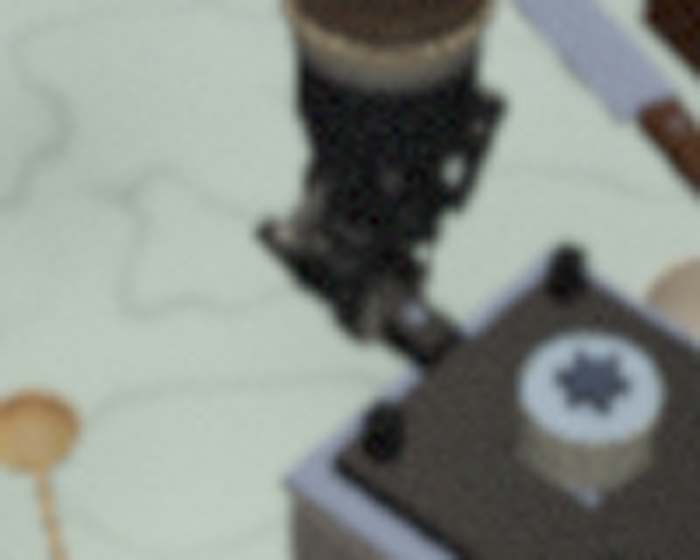

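>>> apply_moves:
  series:
    - [[0.007,-0.024,0,0],[0.014,-0.048,0,0],[0.014,-0.048,0,0]]

```text
t: 8.18
tcp_pos: [0.5093, 0.072, 0.1361]
tcp_rot: [-1.916, -2.486, -0.002]
ft_force: [-4.2, 9.2, 1.4]
grip_width: 0.0224
```

```bash
python3 st.py
```

```text
t 8.18 p [0.5093 0.072  0.1361] jawyaw 14.76 z [-0.001  0.003 -1.   ] F [-4.18  9.2   1.41] M [ 1.87  0.76 -0.06] w 0.0224 q [-0.49  0.37  0.33  1.98 -0.16  0.82  0.18]
```

>>> apply_moves:
  series:
    - [[0.007,-0.024,0,0],[0.014,-0.048,0,0],[0.014,-0.048,0,0]]

```text
t: 8.55
tcp_pos: [0.5093, 0.0719, 0.1361]
tcp_rot: [-1.911, -2.486, -0.004]
ft_force: [-7.5, 18.9, 3.4]
grip_width: 0.0222
```

```bash
python3 st.py;python3 - <<'E'
from al import *
for n in("side","top"):
    im=manip.capture(n)[:,:,::-1]; cv2.imwrite(f"pics/{n}10.png",im)
    p=proj(n,[.5,.08,.15])[0].astype(int); x0=max(0,p[0]-50);y0=max(0,p[1]-40)
    crop(im,x0,y0,x0+100,y0+80,7,f"pics/{n}10c.png")
E
```

```text
t 8.55 p [0.5093 0.0719 0.1361] jawyaw 14.9 z [-0.003  0.006 -1.   ] F [-7.47 18.92  3.4 ] M [ 3.73  1.52 -0.11] w 0.0222 q [-0.49  0.37  0.32  1.97 -0.17  0.82  0.19]
```

View pics/side10c.png

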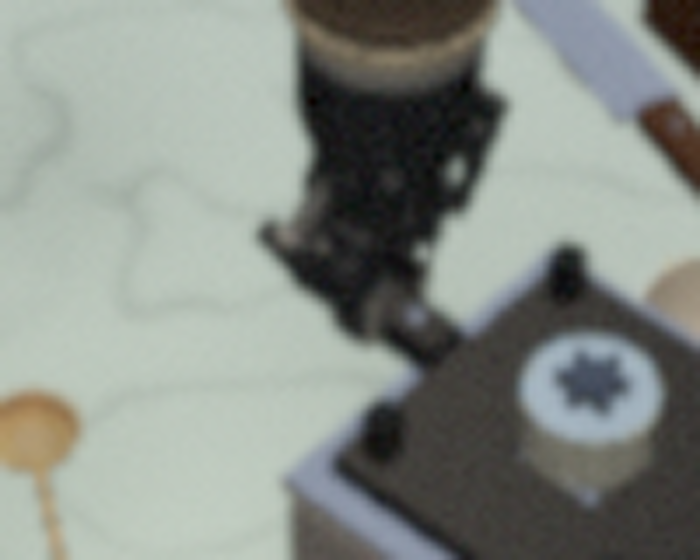

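>>> apply_moves:
  series:
    - [[-0.008,0.03,-0.02,0],[-0.014,0.05,-0.035,0],[-0.014,0.05,-0.035,0]]

```text
t: 9.02
tcp_pos: [0.5097, 0.0721, 0.1342]
tcp_rot: [-1.916, -2.487, -0.003]
ft_force: [-2.8, 9.3, 2.3]
grip_width: 0.0224
```

```bash
python3 st.py
```

```text
t 9.03 p [0.5097 0.0721 0.1342] jawyaw 14.77 z [-0.001  0.003 -1.   ] F [-2.77  9.28  2.34] M [ 1.81  0.65 -0.  ] w 0.0224 q [-0.49  0.37  0.32  1.98 -0.16  0.82  0.18]
```

>>> apply_moves:
  series:
    - [[-0.007,0.025,-0.005,0],[-0.007,0.025,-0.005,0]]

```text
t: 9.28
tcp_pos: [0.5097, 0.0721, 0.1338]
tcp_rot: [-1.919, -2.487, -0.001]
ft_force: [-2.1, 5.7, 0.9]
grip_width: 0.0226
```

>>> apply_moves:
  series:
    - [[0,0,0,0],[0,0,0,0],[0,0,0,0],[0,0,0,0]]
  hand: 100

```text
t: 9.78
tcp_pos: [0.5098, 0.0707, 0.1337]
tcp_rot: [1.921, 2.486, -0.0]
ft_force: [-0.3, -0.1, -0.1]
grip_width: 0.0855
```

```bash
python3 st.py
```

```text
t 9.78 p [0.5098 0.0707 0.1337] jawyaw 14.61 z [ 0. -0. -1.] F [-0.26 -0.1  -0.15] M [-0.05 -0.03  0.02] w 0.0855 q [-0.49  0.37  0.33  1.98 -0.16  0.81  0.18]
```

>>> apply_moves:
  series:
    - [[0,0,0.5,0],[0,0,1.2,0],[0,0,2.0,0],[0,0,2.0,0],[0,0,2.0,0]]

```text
t: 10.4
tcp_pos: [0.5094, 0.071, 0.2533]
tcp_rot: [-1.92, -2.486, 0.0]
ft_force: [-0.5, -1.3, -0.7]
grip_width: 0.0855
```

```bash
python3 st.py;python3 - <<'E'
from al import *
for n in("side","top"):
    im=manip.capture(n)[:,:,::-1]; cv2.imwrite(f"pics/{n}11.png",im)
    p=proj(n,[.51,.05,.15])[0].astype(int); x0=max(0,p[0]-50);y0=max(0,p[1]-40)
    crop(im,x0,y0,x0+100,y0+80,7,f"pics/{n}11c.png")
E
```

```text
t 10.4 p [0.5094 0.071  0.2533] jawyaw 14.64 z [-0.  0. -1.] F [-0.53 -1.25 -0.71] M [-0.01  0.06 -0.  ] w 0.0855 q [-0.54  0.24  0.36  1.83 -0.09  1.09  0.12]
```

View pics/side11c.png

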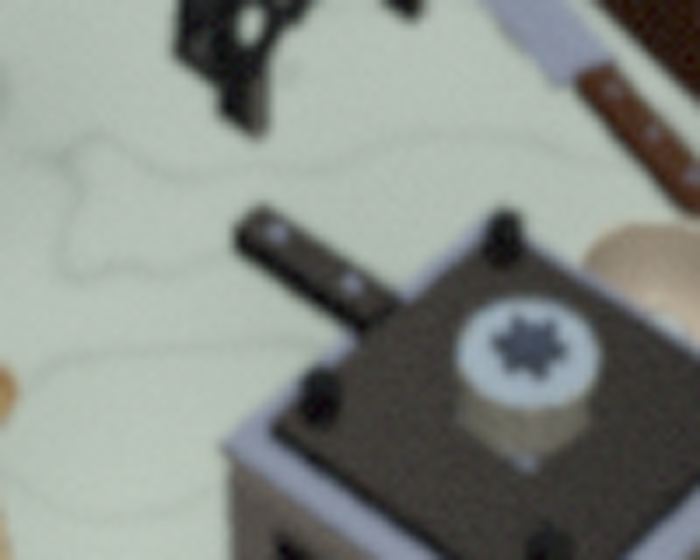

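View pics/top11c.png

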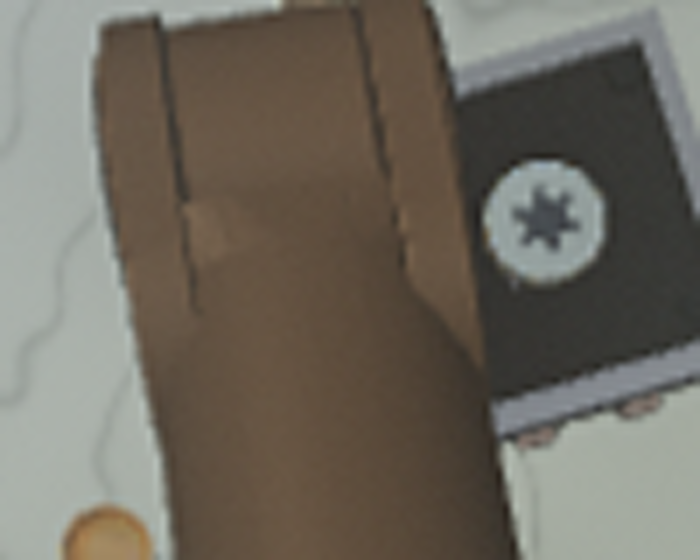

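>>> apply_moves:
  series:
    - [[0.2,-0.75,0,0],[0.4,-1.5,0,0],[0.49,-1.87,0,0],[0.49,-1.87,0,0],[0.49,-1.87,0,0]]

```text
t: 11.12
tcp_pos: [0.5386, -0.0402, 0.2528]
tcp_rot: [-1.918, -2.486, 0.001]
ft_force: [-0.7, 0.6, -0.2]
grip_width: 0.0856
```

```bash
python3 st.py;python3 - <<'E'
from al import *
for n in("side",):
    im=manip.capture(n)[:,:,::-1]; cv2.imwrite(f"pics/{n}12.png",im)
    p=proj(n,[.53,-.03,.18])[0].astype(int); x0=max(0,p[0]-50);y0=max(0,p[1]-50)
    crop(im,x0,y0,x0+100,y0+80,7,f"pics/{n}12c.png")
E
```

```text
t 11.12 p [ 0.5386 -0.0402  0.2528] jawyaw 14.68 z [-0.002  0.    -1.   ] F [-0.68  0.63 -0.17] M [-0.01  0.01 -0.01] w 0.0856 q [-0.35  0.28  0.42  1.77 -0.13  1.11  0.37]
```

View pics/side12c.png

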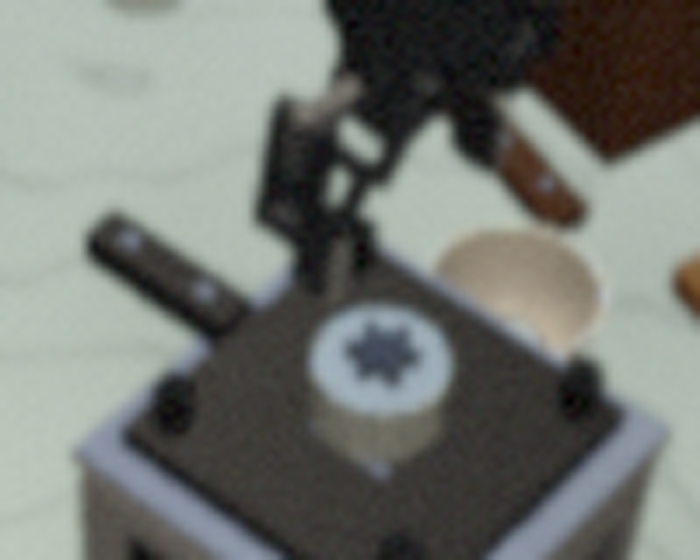

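>>> apply_moves:
  series:
    - [[0,0,-0.5,0],[0,0,-0.9,0],[0,0,-1.3,0],[0,0,-1.6,0],[0,0,-1.76,0]]

```text
t: 11.8
tcp_pos: [0.5386, -0.0399, 0.1471]
tcp_rot: [-1.917, -2.487, 0.001]
ft_force: [0.8, -0.2, -0.2]
grip_width: 0.0853
```

>>> apply_moves:
  series:
    - [[0,0,0,0]]

```text
t: 11.92
tcp_pos: [0.5388, -0.0405, 0.1477]
tcp_rot: [-1.919, -2.487, 0.001]
ft_force: [0.2, 0.4, 0.1]
grip_width: 0.0854
```

```bash
python3 st.py;python3 - <<'E'
from al import *
for n in("side",):
    im=manip.capture(n)[:,:,::-1]; cv2.imwrite(f"pics/{n}13.png",im)
    p=proj(n,[.53,-.03,.18])[0].astype(int); x0=max(0,p[0]-50);y0=max(0,p[1]-50)
    crop(im,x0,y0,x0+100,y0+80,7,f"pics/{n}13c.png")
E
```

```text
t 11.93 p [ 0.5388 -0.0405  0.1477] jawyaw 14.7 z [-0.001  0.    -1.   ] F [0.16 0.37 0.08] M [ 0.04 -0.   -0.03] w 0.0854 q [-0.31  0.4   0.39  1.91 -0.19  0.87  0.43]
```

View pics/side13c.png

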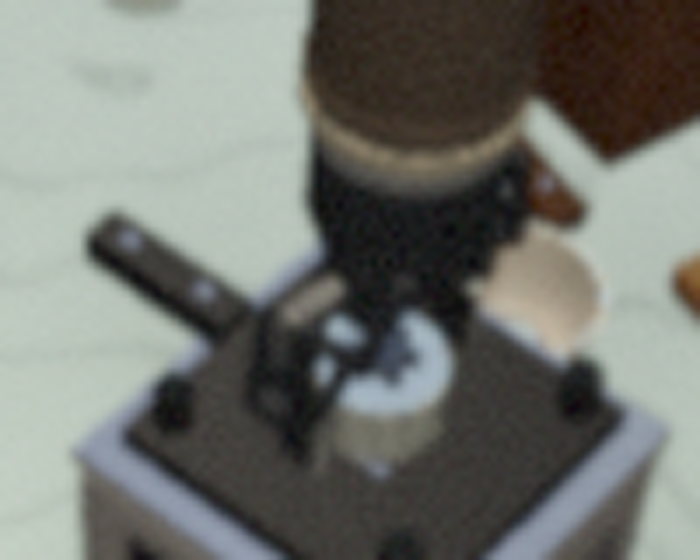

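>>> apply_moves:
  series:
    - [[0,0,-0.06,0]]

```text
t: 12.1
tcp_pos: [0.5398, -0.0411, 0.1453]
tcp_rot: [1.919, 2.485, 0.002]
ft_force: [-0.1, 0.1, 0.2]
grip_width: 0.0855
```

>>> apply_moves:
  series:
    - [[0,0,0,0],[0,0,0,0],[0,0,0,0],[0,0,0,0]]
  hand: 0
  newtons: 50

```text
t: 12.6
tcp_pos: [0.5403, -0.0411, 0.1453]
tcp_rot: [1.919, 2.485, 0.003]
ft_force: [3.4, 1.1, 6.5]
grip_width: 0.0552
```

```bash
python3 st.py
```

```text
t 12.6 p [ 0.5403 -0.0411  0.1453] jawyaw 14.64 z [ 0.002  0.    -1.   ] F [3.36 1.1  6.5 ] M [ 0.18 -0.32 -0.  ] w 0.0552 q [-0.31  0.4   0.39  1.91 -0.2   0.87  0.43]
```

>>> apply_moves:
  series:
    - [[0,0,0,0.5],[0,0,0,1.0],[0,0,0,1.0]]

```text
t: 12.98
tcp_pos: [0.5404, -0.0411, 0.1453]
tcp_rot: [1.741, 2.612, 0.003]
ft_force: [3.7, 1.1, 5.8]
grip_width: 0.055
```

```bash
python3 st.py
```

```text
t 12.97 p [ 0.5404 -0.0411  0.1453] jawyaw 22.64 z [ 0.003  0.    -1.   ] F [3.67 1.11 5.83] M [ 0.25 -0.52 -0.05] w 0.055 q [-0.29  0.4   0.35  1.91 -0.18  0.86  0.55]
```

>>> apply_moves:
  series:
    - [[0,0,0,0.6],[0,0,0,1.2],[0,0,0,1.2]]

```text
t: 13.35
tcp_pos: [0.5403, -0.0411, 0.1453]
tcp_rot: [1.517, 2.749, 0.003]
ft_force: [1.6, 0.7, 5.9]
grip_width: 0.0548
```

```bash
python3 st.py
```

```text
t 13.35 p [ 0.5403 -0.0411  0.1453] jawyaw 32.23 z [ 0.003  0.    -1.   ] F [1.58 0.73 5.88] M [ 0.27 -0.54 -0.02] w 0.0548 q [-0.25  0.4   0.31  1.9  -0.16  0.86  0.7 ]
```

>>> apply_moves:
  series:
    - [[0,0,0,0.6],[0,0,0,1.2],[0,0,0,1.2]]

```text
t: 13.72
tcp_pos: [0.5406, -0.0408, 0.1453]
tcp_rot: [1.281, 2.866, 0.003]
ft_force: [5.1, 1.3, 5.0]
grip_width: 0.0551
```

```bash
python3 st.py;python3 - <<'E'
from al import *
for n in("side","top"):
    im=manip.capture(n)[:,:,::-1]; cv2.imwrite(f"pics/{n}14.png",im)
    p=proj(n,[.53,-.03,.18])[0].astype(int); x0=max(0,p[0]-50);y0=max(0,p[1]-50)
    crop(im,x0,y0,x0+100,y0+80,7,f"pics/{n}14c.png")
E
```

```text
t 13.72 p [ 0.5406 -0.0408  0.1453] jawyaw 41.84 z [ 0.003  0.001 -1.   ] F [5.08 1.35 5.02] M [ 0.45 -0.82 -0.13] w 0.0551 q [-0.22  0.39  0.27  1.9  -0.13  0.86  0.84]
```

View pics/side14c.png

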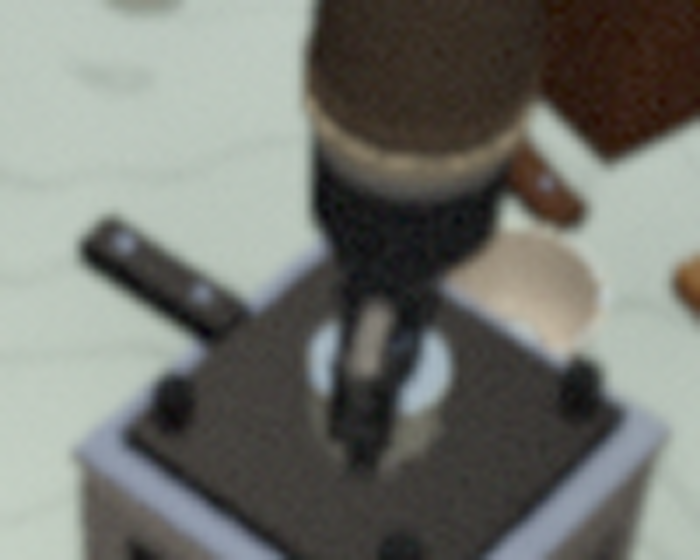

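>>> apply_moves:
  series:
    - [[0,0,0,0.6],[0,0,0,1.2],[0,0,0,1.2]]

```text
t: 14.2
tcp_pos: [0.5408, -0.0406, 0.1454]
tcp_rot: [1.036, 2.963, 0.003]
ft_force: [5.6, 2.0, 5.0]
grip_width: 0.0552
```

```bash
python3 st.py
```

```text
t 14.2 p [ 0.5408 -0.0406  0.1454] jawyaw 51.44 z [ 0.003  0.001 -1.   ] F [5.64 2.04 5.02] M [ 0.53 -0.97 -0.16] w 0.0552 q [-0.19  0.39  0.23  1.9  -0.11  0.86  0.99]
```

>>> apply_moves:
  series:
    - [[0,0,0,0.6],[0,0,0,1.2],[0,0,0,1.2]]

```text
t: 14.58
tcp_pos: [0.5413, -0.0402, 0.1455]
tcp_rot: [0.784, 3.038, 0.004]
ft_force: [6.7, 4.2, 4.8]
grip_width: 0.0552
```

```bash
python3 st.py
```

```text
t 14.57 p [ 0.5413 -0.0402  0.1455] jawyaw 61.06 z [ 0.004  0.001 -1.   ] F [6.72 4.19 4.76] M [ 0.74 -1.1  -0.15] w 0.0552 q [-0.16  0.39  0.18  1.89 -0.09  0.86  1.13]
```

>>> apply_moves:
  series:
    - [[0,0,0,0.6],[0,0,0,1.2],[0,0,0,1.2]]

```text
t: 14.95
tcp_pos: [0.5416, -0.0399, 0.1459]
tcp_rot: [0.526, 3.092, 0.004]
ft_force: [5.2, 5.0, 8.7]
grip_width: 0.0552
```

```bash
python3 st.py
```

```text
t 14.95 p [ 0.5416 -0.0399  0.1459] jawyaw 70.68 z [ 0.005  0.002 -1.   ] F [5.2  4.99 8.68] M [ 0.93 -1.   -0.1 ] w 0.0552 q [-0.13  0.39  0.14  1.89 -0.07  0.86  1.28]
```

>>> apply_moves:
  series:
    - [[0,0,0,0.8],[0,0,0,1.7],[0,0,0,1.7]]

```text
t: 15.32
tcp_pos: [0.5422, -0.0393, 0.1464]
tcp_rot: [0.155, 3.132, 0.004]
ft_force: [6.3, 7.5, 11.1]
grip_width: 0.055
```

```bash
python3 st.py;python3 - <<'E'
from al import *
for n in("side","top"):
    im=manip.capture(n)[:,:,::-1]; cv2.imwrite(f"pics/{n}15.png",im)
    p=proj(n,[.53,-.03,.18])[0].astype(int); x0=max(0,p[0]-50);y0=max(0,p[1]-50)
    crop(im,x0,y0,x0+100,y0+80,7,f"pics/{n}15c.png")
E
```

```text
t 15.32 p [ 0.5422 -0.0393  0.1464] jawyaw 84.35 z [ 0.006  0.002 -1.   ] F [ 6.29  7.49 11.06] M [ 1.23 -1.1  -0.02] w 0.055 q [-0.09  0.39  0.08  1.89 -0.04  0.86  1.49]
```

View pics/side15c.png

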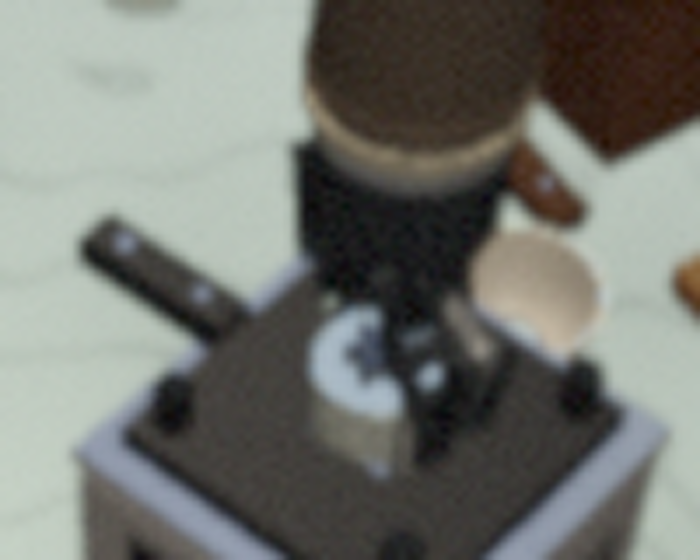

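>>> apply_moves:
  series:
    - [[0,0,0.05,0],[0,0,0.1,0],[0,0,0.15,0],[0,0,0.15,0]]

```text
t: 15.92
tcp_pos: [0.5407, -0.0391, 0.1537]
tcp_rot: [0.157, 3.135, 0.003]
ft_force: [5.8, 7.3, -1.5]
grip_width: 0.0553
```

```bash
python3 st.py
```

```text
t 15.93 p [ 0.5407 -0.0391  0.1537] jawyaw 84.26 z [ 0.003  0.002 -1.   ] F [ 5.77  7.27 -1.54] M [ 1.52 -1.42  0.  ] w 0.0553 q [-0.09  0.38  0.09  1.88 -0.04  0.88  1.49]
```

>>> apply_moves:
  series:
    - [[0.01,0.01,0.15,0],[0.02,0.015,0.35,0],[0.02,0.015,0.6,0],[0.02,0.015,0.9,0],[0.02,0.015,1.2,0]]

```text
t: 16.55
tcp_pos: [0.5399, -0.0406, 0.2267]
tcp_rot: [-0.159, -3.137, 0.0]
ft_force: [-0.1, 0.9, -0.5]
grip_width: 0.055
```

>>> apply_moves:
  series:
    - [[0,0,0,0],[0,0,0,0],[0,0,0,0]]

```text
t: 16.92
tcp_pos: [0.5398, -0.0404, 0.2247]
tcp_rot: [-0.158, -3.136, 0.0]
ft_force: [-0.8, -0.8, -1.4]
grip_width: 0.0548
```

```bash
python3 st.py;python3 - <<'E'
from al import *
for n in("side","top"):
    im=manip.capture(n)[:,:,::-1]; cv2.imwrite(f"pics/{n}16.png",im)
    p=proj(n,[.53,-.03,.18])[0].astype(int); x0=max(0,p[0]-50);y0=max(0,p[1]-50)
    crop(im,x0,y0,x0+100,y0+80,7,f"pics/{n}16c.png")
E
```

```text
t 16.93 p [ 0.5398 -0.0404  0.2247] jawyaw 84.23 z [-0.001 -0.    -1.   ] F [-0.85 -0.78 -1.38] M [ 0.   -0.01 -0.02] w 0.0548 q [-0.1   0.3   0.1   1.79 -0.03  1.05  1.48]
```

View pics/side16c.png

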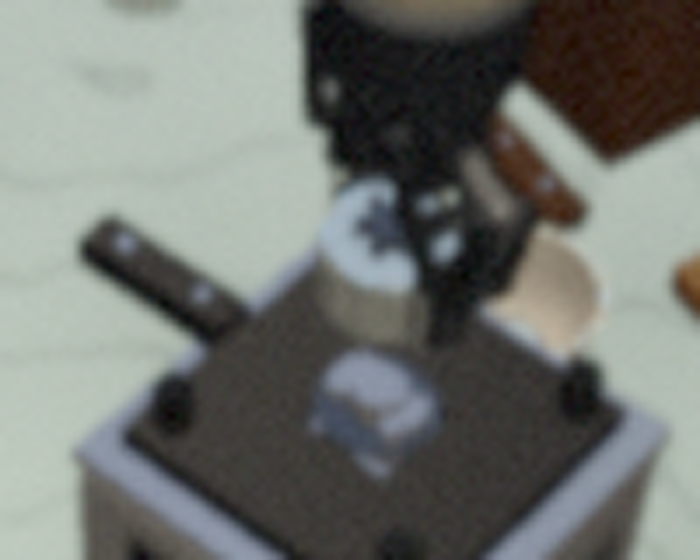

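View pics/top16.png

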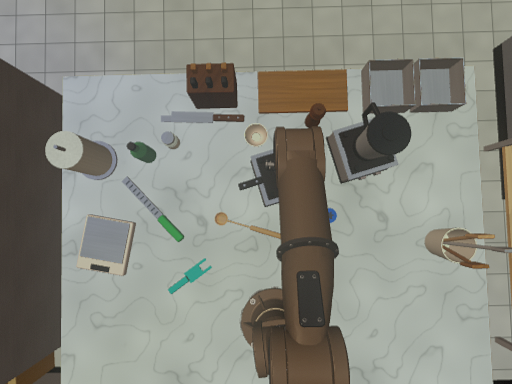

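Run:
```python
from h import *
p=proj("side",[[.5065,.075,.15],[.5,.1,.15]]);print(p.round(1))
c=p.mean(0).round().astype(int)
def load(n):return cv2.cvtColor(cv2.imread(n),cv2.COLOR_BGR2GRAY).astype(np.float32)
a=load("pics/side12.png")
fx,fy,x,y=0,0,0,0
sl=np.s_[c[1]-16:c[1]+14,c[0]-20:c[0]+14]
for k in(13,14,15,16):
    b=load(f"pics/side{k}.png")
    W=np.eye(2,3,dtype=np.float32)
    cc,W=cv2.findTransformECC(a[sl],b[sl],W,cv2.MOTION_EUCLIDEAN,(3,100,1e-5),None,1)
    h=proj("side",[.5,.105,.15])[0]-[sl[1].start,sl[0].start]
    d=W@np.r_[h,1]-h
    q=onz("side",[h+[sl[1].start,sl[0].start],h+d+[sl[1].start,sl[0].start]],.15)
    print(k,cc.__round__(3),d.round(2),"shift world mm",((q[1]-q[0])*1000).round(2))
im=[]
for k in (12,16):
    b=cv2.imread(f"pics/side{k}.png")[c[1]-20:c[1]+20,c[0]-25:c[0]+20];im.append(cv2.resize(b,None,fx=8,fy=8,interpolation=cv2.INTER_CUBIC))
cv2.imwrite("pics/cmp.png",np.hstack(im))
```

```text
[[260.6 173. ]
 [254.5 168.6]]
13 0.999 [0.02 0.  ] shift world mm [ 0.04 -0.03  0.  ]
14 0.987 [-0.76  0.55] shift world mm [-3.19 -0.71  0.  ]
15 0.985 [-0.72  0.51] shift world mm [-3.01 -0.65  0.  ]
16 0.985 [-0.73  0.52] shift world mm [-3.03 -0.67 -0.  ]
```

View pics/cmp.png

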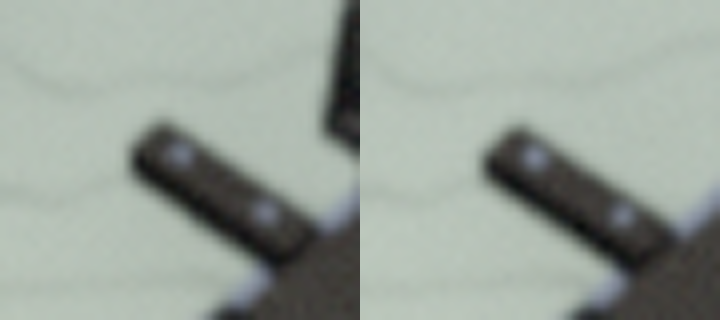

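```bash
python3 st.py; python3 -c "
from plant import manip
print(manip.job_done())"
```

```text
t 17.02 p [ 0.5399 -0.0403  0.2249] jawyaw 84.23 z [-0.001  0.    -1.   ] F [-0.99  0.69 -1.21] M [-0.02 -0.01 -0.06] w 0.0552 q [-0.1   0.3   0.1   1.79 -0.03  1.05  1.48]
the job is handed in; nothing more can be done
None
```

I slid the fork key into the slot until its handle stopped hard against the deck. I pushed to about 20 N there with no further travel, then released the key. The coupling turned counter-clockwise about 70° with light drag and no dead stop. I felt its spring push up, then lifted it off and handed the job in after 17 s.

**Coupling:** it is held at 50 N (55 mm opening), about 79 mm above its seat. The wrist reads only about its weight, and the picture shows the spindle bare.

**Key:** the handle end swung about 3 mm sideways in the slot's play while the coupling turned. Its depth changed only about 0.1 mm, so it is still home. The spindle did not appear to turn, though I did not measure that directly.

**Other things:** in the last top picture, nothing else on the counter looked moved. I judged that by eye, and the arm hid part of the counter, including much of the blue look-alike of the coupling.

**Disagreement:** the top camera's headings came out about 1.3° and 2–3 mm off from the arm's own readings. I aligned the key to the slot within the picture instead, and took the coupling's position from where the key stopped.

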